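Seat the jug on the milk frother and hold its lever at the third click

TASK

Take the steel frothing jug from the worktop and set it gently down (not dropped), upright and centred, on the small raised round seat of the milk frother, and let go of it. Then press the frother's black spring lever down past its first two clicks to the third (the orange marks), without pushing it on towards the bottom of its travel, and keep it there: the lever springs back if released, so your program finishes while the gripper is still holding it down. Leave the jug on its seat and the other things on the worktop where they are.

Things in the scene. Friction and masses are not known exactly. Their poses are not given: they have to be found in the camera images.
- frothing_jug: loose grey steel frothing jug, upright, 70 x 96 x 89 mm tall, 0.18 to 0.37 kg; solid (mouth cannot be entered). Origin on its underside, z up; handle (8 mm thick, reaching 48 mm from the origin) to -y, spout to +y. Belly, 0 to 62 mm up, is up to 68 mm across; the top part, 62 to 89 mm up, is 58 mm across x: grip it there from above, fingers closing along its x, centred over jug_foot
- jug_foot (a point): centre of the jug's round foot (68 mm across), on its underside, 7.5 mm to +y of the jug's origin
- frother: milk frother, white appliance fixed to the worktop: base 150 x 240 x 24 mm; towards its +y end a steel pedestal with a small round seat, towards -y a control tower 90 x 70 mm, top 160 mm above the worktop. Origin under the middle of the base, z up; the tower's front face, with the lever slot, looks to the frother's -x (roughly at the robot)
- seat_top (a point): centre of the top of the round rubber-topped seat, 53 mm in diameter, 50 mm above the worktop, flat, without rim. The seat's axis is 140 mm from the tower's middle, with at least 100 mm free between the axis and the tower; carry the jug round or above the tower. Elsewhere: wall cabinets hang 470 mm above the worktop at y below 0, x beyond 0.58
- lever_paddle: black lever paddle sticking out 51 mm from the tower's front face to the frother's -x: 44 mm long, 34 mm wide (y), 10 mm thick, flat top; moves straight down and up. Origin on its top surface at the tower's face. The middle of its thickness is level with the upper black marks at the first click, the lower black marks at the second, the orange marks at the third
- paddle_top (a point): the point to press: on the top surface of the paddle, 34 mm out from the tower's front face; 142 mm above the worktop when the lever is at rest. It moves with the lever
- froth_lever (a joint): how far the lever is pressed down, in m: 0 at rest at the top, clicks at 0.016, 0.032 and 0.048 (third), hard stop at 0.064. A spring always pushes it back up, 4.5 N at the top, 7.4 N at the third click; the clicks add and take away about 2 N: the push needed drops just before each click and rises just after it (at most about 10 N)
- cup: white espresso cup, 64 x 91 x 50 mm, a bystander; origin at its underside
- bowl: white bowl, 115 mm wide and 66 mm tall, a bystander; origin at its underside
- honey: honey jar with a red lid, 64 mm wide, 97 mm tall, a bystander; origin at its underside
- tin: dark tea tin, 73 mm wide, 121 mm tall, a bystander; origin at its underside
- lemon_a: lemon, 83 x 58 x 58 mm, a bystander
- dial_timer: beige kitchen timer, 72 mm wide, 60 mm tall, a bystander
- teaspoon_1: teaspoon, 134 mm long, a bystander

How it is judged (in metres and radians):
On the way, in this order (a step that is already met when the one before it is completed fails the run):
1. the jug stands upright and centred on the seat, let go, with the lever still up (horizontal distance between jug_foot and seat_top below 0.012 m and z of jug_foot in the frame of seat_top between -0.004 and 0.004 m and angle between frothing_jug's own z axis and vertical below 0.06 rad and contact force between each of the arm, the fingers and frothing_jug below 0.2 N and linear speed of frothing_jug below 0.02 m/s and value of joint froth_lever below 0.006 m), for 0.3 s.
2. the gripper presses the lever past its second click (value of joint froth_lever above 0.036 m and contact force between the fingers and lever_paddle above 1.5 N).
At the end, for the whole second after the job is handed in: Finished while holding: the gripper's fingers press the lever (over 1.5 N) and keep it still at the third click (0.043 to 0.053 m); the jug, untouched, stands upright (within 0.06 rad) on the seat, its foot within 12 mm of the seat's centre and within 4 mm of the seat's height (horizontal distance between jug_foot and seat_top below 0.012 m and z of jug_foot in the frame of seat_top between -0.004 and 0.004 m and angle between frothing_jug's own z axis and vertical below 0.06 rad and contact force between each of the arm, the fingers and frothing_jug below 0.2 N and linear speed of frothing_jug below 0.02 m/s and value of joint froth_lever between 0.043 and 0.053 m and velocity of joint froth_lever between -0.02 and 0.02 m/s and contact force between the fingers and lever_paddle above 1.5 N and contact force between frothing_jug and lever_paddle below 0.2 N); the arm keeps its last pose, push and grip.
It fails at once if the lever is pushed well beyond the third click (over 0.057 m) (value of joint froth_lever above 0.057 m).
It fails at once if the jug is tipped by more than 0.5 rad (angle between frothing_jug's own z axis and vertical above 0.5 rad).
It fails at once if the jug is let fall (out of the fingers and faster than 0.4 m/s, a fall of about 8 mm) (contact force between the fingers and frothing_jug below 0.2 N and linear speed of frothing_jug above 0.4 m/s).
It fails at once if the jug is banged down on the frother (over 45 N) (contact force between frothing_jug and frother above 45 N).
It fails at once if another thing on the worktop is displaced by more than 30 mm (distance of any of cup, bowl, honey, tin, lemon_a, dial_timer, teaspoon_1 from where it was at the start of the episode above 0.03 m).
It also fails if it takes over 50 s, if anything falls off the work surface, if the arm or the gripper's body presses on something with over 40 N, if the wrist force passes 120 N, or if a joint passes its speed limit or range.

ROBOT

A 6-joint arm with a two-finger parallel gripper is mounted at the origin on a cart in front of the work surface, level with it; the furniture and walls round the work are solid. World frame = base frame: x ahead of the robot, y to its left, z up, the work surface at z = 0. Lengths are in mm, angles in rad, forces in N, time in s.
With the tool pointing down it reaches from about 350 to 875 mm from the base axis. Payload 4.2 kg.
Tool frame: the origin (TCP) lies midway between the tips of the shut fingers; the grasp point (between the pads) lies 19 mm behind it; x points along the fingers, y is the direction in which the jaws open and shut, and the axes are right-handed (so a half turn about x gives the same grasp; the last joint's range is limited). The gripper opens to 85 mm and grips with 20 to 120 N. Pads are 22 mm wide; open, the fingers measure 114 mm over their backs; the gripper's body (76 mm by 85 mm) begins 54 mm behind the grasp point. The pads swing forward as they close: fully open they stand 13 mm farther back than shut.
Start: joints at [-0.912, 0.385, 0.008, 0, -1.194, -0.259], TCP at [243.284, -575.684, 231.312] pointing down, gripper open.
Joint ranges: [-3.14, 3.14], [-1.21, 2.06], [-1.07, 1.41], [-3.16, 2.05], [-2.99, -0.16], [-3.1, 3.1]. Speed limits (rad/s): [2.79, 2.79, 3.14, 3.14, 3.14, 3.14].

INTERFACE

Orientations are given as a unit quaternion [x, y, z, w].
In Python, from bench import readout, imaging, arm gives the robot as it stands.
- The arm moves only by the tool arm_command, never from a script. Its argument "increments" is a list of rows, each a list of 3 entries, a list of its own where there are three numbers: the turn, a rotation vector about the world's x, y, z in degrees, then the shift along the world's x, y, z in mm, then the closure, from 0 (fully open) to 1 (shut). In form: [[[ax, ay, az], [tx, ty, tz], fingers], ...]. A call has exactly 5 rows; each row is the pose to reach, as a shift and turn from the pose measured when the call began; what a row does not reach only later rows make up. A row lasts 1/10 s, in which the tool goes at most 50 mm and 8.59 degrees, less where a joint would pass 70% of its speed; a pose out of reach is approached as far as the arm can. A call with a gripper value outside its range is refused whole. The fingers move at their own pace and stop on an object; the grip force is fixed at half the most. Time passes only in rows, so rows that repeat a pose let the fingers close, or fill a call up. It gives the time, the measured TCP pose, the force and the opening at its end, in the units of the state.
- readout.read_state(): the state, without advancing time (a new reading comes with each control period).
- imaging.get_image(name): name is "scene" or "side" or "wrist"; returns (picture, depth): 420x560x3 uint8, blue, green, red; 420x560 float32, mm along the optical axis (not along the pixel's ray), 0 where there is no reading.
- imaging.camera_info(name): a dict with "vfov" (degrees; the focal length in pixels is half the picture's height over the tangent of half this angle, whatever the lens; pixels are square), "cx", "cy" (the principal point, pixels), "eye" and "rotation" of the camera in the world; the wrist camera has in their place "T_tool_cam" (4x4, takes a point from camera to tool coordinates, whose origin is the TCP and whose axes are the tool frame's). Camera axes: x right, y down, z forward; pixel columns grow to the right and rows downward; lengths in mm; the calibration is good to about 2 mm. A picture is of the moment at which its call begins: read the wrist's pose just before it. camera_info takes no time and is no camera call.
- arm.job_done(): hands the job in, once; it reports no verdict.
The state is a dict: "clock": time; "joints": joint angles; "joint_vel": joint speeds; "joint_efforts": joint torques, N m; "position": TCP position; "ee_rot": TCP orientation; "contact_force": force on the tool from outside, world axes, zero at the start; "wrist_torque": the same for the moment, N m; "gripper_width": finger opening in mm.
Only numpy, scipy, OpenCV 4.12 (cv2) and the standard library are available. Lean on these libraries where they do the work, as an engineer would, in place of code of your own. Each camera call takes 0.05 s, during which the arm holds its last target. There are 200 camera calls.

## Working session

There is one attempt and no reset: what is moved stays moved. The work goes in short steps, Python scripts to look and compute and a tool call to move; the robot and the scene stay as the last step left them, time stands still between calls to the robot, and variables do not carry over. Pictures are saved under pics/ and viewed, about 8 in all and at most 12, crops included, and the job is handed in when it is done.

Besides the shell and the picture viewer there is one more tool, called after "Call:" in YAML: its name, and indented under it one key for each argument. arm_command: Moves the arm, as the interface text tells. Its arguments: {"type":"object","properties":{"increments":{"type":"array","items":{"type":"array"}}},"required":["increments"]}

```bash
mkdir -p pics; cat > h.py <<'E'
import numpy as np, cv2
from bench import readout, imaging, arm
from scipy.spatial.transform import Rotation as R
def cap(name):
    s=readout.read_state(); im,d=imaging.get_image(name); i=imaging.camera_info(name)
    f=im.shape[0]/2/np.tan(np.radians(i["vfov"])/2)
    if name=="wrist":
        T=np.array(i["T_tool_cam"]); Rt=R.from_quat(s["ee_rot"]).as_matrix()
        Rc=Rt@T[:3,:3]; e=Rt@T[:3,3]+np.array(s["position"])
    else: Rc=np.array(i["rotation"]); e=np.array(i["eye"])
    v,u=np.mgrid[:im.shape[0],:im.shape[1]]
    P=np.stack([(u-i["cx"])/f*d,(v-i["cy"])/f*d,d],-1)@Rc.T+e
    P[d==0]=np.nan
    return im,d,P
E
python3 - <<'E'
from h import *
print(readout.read_state())
for n in("scene","side"):
    im,d,P=cap(n); cv2.imwrite(f"pics/{n}0.png",im); np.save(f"{n}.npy",P); print(imaging.camera_info(n))
E
```

```text
{'clock': 0.0, 'joints': array([-9.12396798e-01,  3.85552725e-01,  6.58845510e-03, -5.00781459e-04,
       -1.19401418e+00, -2.58633473e-01]), 'joint_vel': array([ 4.57516781e-04,  1.03109869e-03, -6.73677566e-05,  2.85718621e-04,
        1.06046753e-03,  8.17780330e-04]), 'joint_efforts': array([ 3.56147775e-04, -3.92288733e+01,  1.88400686e+01,  4.18607578e+00,
       -4.62995900e-03, -1.60790353e-05]), 'position': array([ 243.04801862, -575.14859973,  230.20902279]), 'ee_rot': array([-0.13957061,  0.6932346 ,  0.1410999 ,  0.69284677]), 'contact_force': array([1.15414436, 0.17055203, 1.14804719]), 'wrist_torque': array([-0.06336292, -0.00814296,  0.05544129]), 'gripper_width': 85.1509642631604}Traceback (most recent call last):
  File "<stdin>", line 4, in <module>
  File "h.py", line 12, in cap
    P=np.stack([(u-i["cx"])/f*d,(v-i["cy"])/f*d,d],-1)@Rc.T+e
      ~~~~~~~~~~~~~~~~~~~~~~~~~~~~~~~~~~~~~~~~~~~~~~~~^~~~~
ValueError: matmul: Input operand 1 has a mismatch in its core dimension 0, with gufunc signature (n?,k),(k,m?)->(n?,m?) (size 4 is different from 3)
```

Rotation is a quaternion.

```bash
sed -i 's/Rc=np.array(i\["rotation"\])/Rc=R.from_quat(i["rotation"]).as_matrix()/' h.py
python3 - <<'E'
from h import *
for n in("scene","side"):
    im,d,P=cap(n); cv2.imwrite(f"pics/{n}0.png",im); np.save(f"{n}.npy",P); print(imaging.camera_info(n))
E
```

```text
{'vfov': 54.303811623665744, 'cx': 276.82076723414775, 'cy': 211.60091528167538, 'eye': array([-123.95901084,  382.19043652,  985.13185283]), 'rotation': array([-0.43305307,  0.82065853, -0.32966092,  0.17409277])}
{'vfov': 48.15659672905413, 'cx': 282.97054114483905, 'cy': 208.5147154082405, 'eye': array([  -27.14161468, -1115.43656376,   768.48658648]), 'rotation': array([ 0.83241109, -0.21861565,  0.13102739, -0.49206788])}
```

View pics/scene0.png

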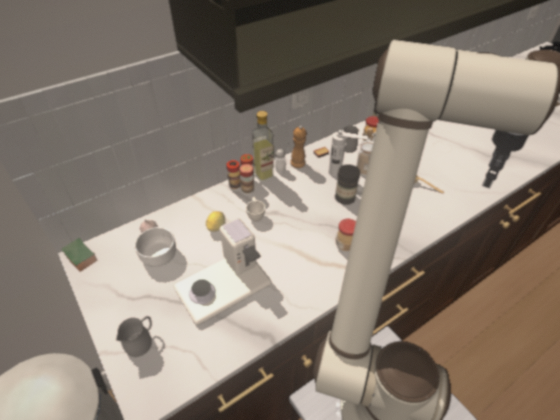

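View pics/side0.png

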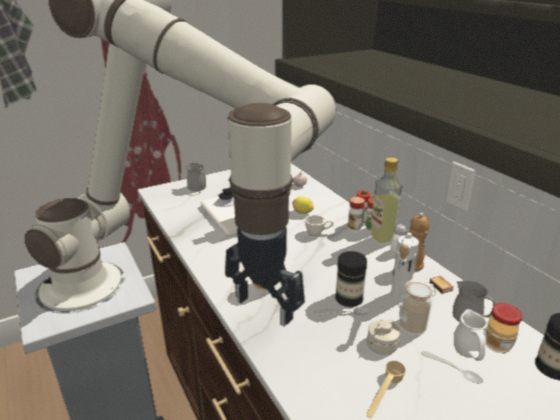

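Scene shows the jug at (136,338) with its handle to the upper right, the seat at (203,288), the tower at (238,240), and the lever paddle at (252,257). The side view is mostly blocked by the arm.

```bash
python3 - <<'E'
from h import *
P=np.load("scene.npy"); im=cv2.imread("pics/scene0.png")
def box(u0,u1,v0,v1,z0,z1):
    Q=P[v0:v1,u0:u1].reshape(-1,3); Q=Q[(Q[:,2]>z0)&(Q[:,2]<z1)]; return Q
def mr(Q): 
    return len(Q),Q.mean(0).round(1),cv2.minAreaRect(Q[:,:2].astype(np.float32)), np.percentile(Q[:,2],[5,50,95]).round(1)
print("jugtop",mr(box(110,160,310,360,80,96)))
print("jugall",mr(box(110,160,310,360,20,96)))
print("handle",mr(box(140,158,312,345,15,96)))
print("seat",mr(box(180,225,270,312,44,56)))
print("base",mr(box(165,275,250,330,18,30)))
print("towertop",mr(box(215,262,210,255,152,168)))
print("paddle",mr(box(242,266,245,268,120,150)))
print(P[318:346:2,126:156:3,2].round(0))
c=im[200:370,90:290]; cv2.imwrite("pics/crop1.png",cv2.resize(c,None,fx=4,fy=3.5,interpolation=cv2.INTER_CUBIC)[:595])
E
```

```text
jugtop (88, array([469. , 407.9,  83.3]), ((468.7720031738281, 404.8797912597656), (59.19691848754883, 61.9820556640625), 65.48751831054688), array([80.5, 83.4, 86.4]))
jugall (878, array([465.6, 402.5,  53.9]), ((468.0473327636719, 401.54150390625), (74.5087661743164, 72.18233489990234), 64.95448303222656), array([24.4, 53.5, 83.3]))
handle (249, array([460.1, 377. ,  50.8]), ((462.38006591796875, 379.03155517578125), (33.73494338989258, 61.081939697265625), 69.43575286865234), array([22.3, 50.2, 79.7]))
seat (264, array([499.8, 204.9,  49.8]), ((499.73699951171875, 204.00668334960938), (51.65069580078125, 51.68129348754883), 23.35270881652832), array([46.9, 49.9, 52.7]))
base (2906, array([487.7, 156.3,  23.7]), ((549.6840209960938, 141.77040100097656), (237.62844848632812, 252.53610229492188), 89.08445739746094), array([20. , 23.7, 27.5]))
towertop (585, array([529.5,  67.1, 158.7]), ((534.3053588867188, 65.46178436279297), (65.56058502197266, 86.77924346923828), 88.71017456054688), array([153.8, 159.1, 162.2]))
paddle (217, array([462.6,  65.9, 140.2]), ((464.8523254394531, 61.77671813964844), (42.955299377441406, 54.47129821777344), 85.1344985961914), array([133.8, 141. , 144.2]))
[[-1. 83. 79. 83.  1.  2. 72. 67. 57.  3.]
 [80. 77. 72. 72. 77. 79.  1. -0. 50.  3.]
 [70. 69. 66. 59. 66. 79.  1. -1. 46. -1.]
 [64. 57. 48. 45. 48. 66. -0. -2. 37.  3.]
 [55. 44. 39. 31. 32. 31.  1. -1. 29.  1.]
 [42. 33. 29. 26. 21. 19. 59. 25. 21. -1.]
 [33. 27. 18. 12. 12. 84. 65. 38. -1.  1.]
 [nan 19. 14.  7.  5. 82. 65. 46. -2.  3.]
 [19. 11.  3.  2.  2. 75. 59. 47.  3.  1.]
 [12.  6.  1. -3. 81. 67. 57. 45. 25. -1.]
 [ 8. -3. -0. 79. 67. 61. 53. 42. 26. -2.]
 [82. 85. 76. 71. 66. 59. 50. 40. 24. -3.]
 [71. 71. 68. 62. 57. 48. 43. 33. 19.  0.]
 [59. 61. 60. 58. 51. 48. 38. 27. 12.  1.]]
```

View pics/crop1.png

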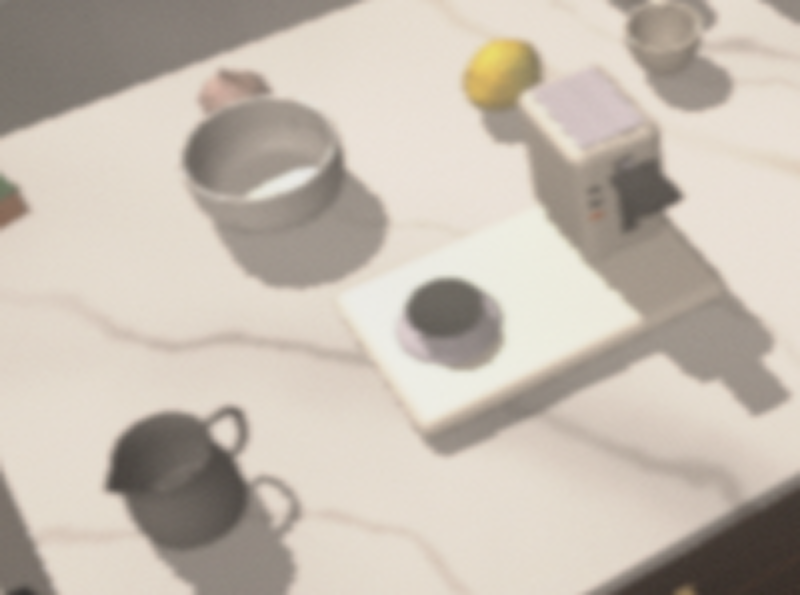

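```bash
python3 - <<'E'
from h import *
P=np.load("scene.npy")
Q=P[305:365,105:165].reshape(-1,3); Q=Q[(Q[:,2]>12)&(Q[:,2]<95)]
c=np.array([468,404]); d=Q[:,:2]-c; r=np.hypot(*d.T)
for lo,hi in((38,42),(42,47),(47,53)):
    m=(r>lo)&(r<hi); a=np.degrees(np.arctan2(d[m,1],d[m,0])); print(lo,m.sum(),np.histogram(a,bins=24,range=(-180,180))[0])
M=R.from_quat(readout.read_state()["ee_rot"]).as_matrix(); print(M.round(2)); print(imaging.camera_info("wrist"))
# tower front edge / frother yaw
B=P[250:330,165:290].reshape(-1,3); B=B[(B[:,2]>20)&(B[:,2]<27)&(B[:,0]<600)]
for y in range(20,260,30):
    q=B[abs(B[:,1]-y)<5]; print(y,len(q),np.percentile(q[:,0],[1,3,97,99]).round(1) if len(q) else "")
E
```

```text
38 11 [0 0 0 0 0 0 1 8 0 0 0 0 0 1 0 0 0 0 0 1 0 0 0 0]
42 15 [ 0  0  0  0  0  0  2 13  0  0  0  0  0  0  0  0  0  0  0  0  0  0  0  0]
47 26 [ 0  0  0  0  0  0  0 26  0  0  0  0  0  0  0  0  0  0  0  0  0  0  0  0]
[[-0.   -0.39  0.92]
 [ 0.    0.92  0.39]
 [-1.    0.   -0.  ]]
{'vfov': 62.19302319789778, 'cx': 278.16132274824713, 'cy': 208.94533957089558, 'T_tool_cam': array([[-3.81019695e-04, -3.27385479e-01,  9.44890789e-01,
        -1.41612683e+02],
       [ 9.99999722e-01, -7.29642782e-04,  1.50435521e-04,
         2.46766518e-01],
       [ 6.40182339e-04,  9.44890584e-01,  3.27385666e-01,
        -8.32952565e+01],
       [ 0.00000000e+00,  0.00000000e+00,  0.00000000e+00,
         1.00000000e+00]])}
20 0 
50 69 [428.1 430.  493.8 495. ]
80 71 [428.  429.1 494.1 494.4]
110 145 [425.9 429.8 565.3 568.4]
140 154 [426.5 429.  565.8 570.5]
170 131 [428.4 429.8 565.4 570.9]
200 78 [429.9 430.6 567.2 569.9]
230 116 [427.1 429.3 566.3 570.5]
```

Call:
arm_command:
  increments:
    - [[0,0,8],[25,40,10],0]
    - [[0,0,16],[50,80,20],0]
    - [[0,0,24],[75,120,30],0]
    - [[0,0,32],[100,160,40],0]
    - [[0,0,40],[125,205,50],0]

```text
clock: 0.65
position: [367.6, -370.8, 280.2]
ee_rot: [-0.37, 0.603, 0.371, 0.602]
contact_force: [0.9, -1.0, -0.6]
gripper_width: 85.7
```

Call:
arm_command:
  increments:
    - [[0,0,8],[15,45,0],0]
    - [[0,0,16],[30,90,0],0]
    - [[0,0,24],[45,135,0],0]
    - [[0,0,32],[60,180,0],0]
    - [[0,0,40],[75,225,0],0]

```text
clock: 1.15
position: [442.6, -143.9, 280.2]
ee_rot: [-0.555, 0.438, 0.556, 0.437]
contact_force: [1.7, 0.0, -0.2]
gripper_width: 86.0
```

Call:
arm_command:
  increments:
    - [[0,0,3],[5,48,0],0]
    - [[0,0,6],[10,96,0],0]
    - [[0,0,9],[15,144,0],0]
    - [[0,0,9],[15,192,0],0]
    - [[0,0,9],[15,240,0],0]

```text
clock: 1.65
position: [457.0, 98.1, 280.2]
ee_rot: [-0.588, 0.393, 0.588, 0.392]
contact_force: [1.2, -0.8, 0.2]
gripper_width: 85.2
```

Call:
arm_command:
  increments:
    - [[0,0,0],[2,48,0],0]
    - [[0,0,0],[4,96,0],0]
    - [[0,0,0],[6,144,0],0]
    - [[0,0,0],[8,192,0],0]
    - [[0,0,0],[10,240,0],0]

```text
clock: 2.15
position: [466.5, 340.0, 280.0]
ee_rot: [-0.588, 0.393, 0.589, 0.392]
contact_force: [-0.2, -0.8, 0.5]
gripper_width: 85.5
```

Call:
arm_command:
  increments:
    - [[0,0,0],[0,35,-10],0]
    - [[0,0,0],[0,65,-20],0]
    - [[0,0,0],[0,65,-30],0]
    - [[0,0,0],[0,65,-30],0]
    - [[0,0,0],[0,65,-30],0]

```text
clock: 2.65
position: [466.6, 404.1, 249.9]
ee_rot: [-0.588, 0.394, 0.588, 0.392]
contact_force: [-0.3, -0.6, -0.6]
gripper_width: 85.1
```

```bash
python3 - <<'E'
from h import *
s=readout.read_state(); print(s["position"].round(1),s["joints"].round(2)); print(R.from_quat(s["ee_rot"]).as_matrix().round(3))
im,d,P=cap("wrist"); cv2.imwrite("pics/w1.png",im); np.save("w1.npy",P)
E
```

```text
[466.6 404.1 249.9] [ 0.98  0.36  0.02 -0.   -1.23 -0.58]
[[-0.002 -0.924 -0.383]
 [-0.002 -0.383  0.924]
 [-1.     0.003 -0.001]]
```

View pics/w1.png

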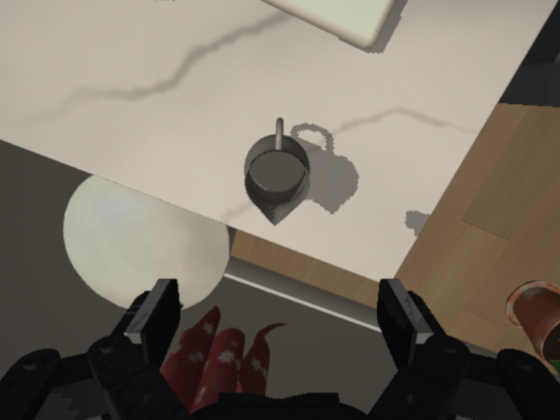

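Wrist view: jug mouth at (277,170), handle at (280,122), spout at (276,224). The grip axis is almost aligned already. Next I'll fit the rim and handle.

```bash
python3 - <<'E'
from h import *
P=np.load("w1.npy")
W=P[110:232,240:315].reshape(-1,3)
q=np.load("w1.npy")[100:235,235:320]
def pr(n,Q): print(n,len(Q),Q.mean(0).round(1),cv2.minAreaRect(Q[:,:2].astype(np.float32)))
T=W[(W[:,2]>83)&(W[:,2]<94)]; pr("rim",T)
Bl=W[(W[:,2]>25)&(W[:,2]<60)]; pr("body",Bl)
print("hist z",np.histogram(W[:,2],bins=range(-10,101,10)))
c=np.array([468,404]); d=W[:,:2]-c; r=np.hypot(*d.T)
H=W[(r>38)&(r<60)&(W[:,2]>12)]; a=np.degrees(np.arctan2(H[:,1]-c[1],H[:,0]-c[0])); print("far", len(H), np.c_[H,a][::6].round(0))
# jug axes: spread along tool y (x_jug)
for ang in (18,20,22,24,26):
    u=np.array([np.cos(np.radians(ang)),np.sin(np.radians(ang))]);v=np.array([-u[1],u[0]])
    print(ang,np.percentile(T[:,:2]@u,[0,2,98,100]).round(1),np.percentile(T[:,:2]@v,[0,2,98,100]).round(1), c@u,c@v)
E
```

```text
rim 157 [465.  414.6  84.1] ((469.6742858886719, 401.7404479980469), (59.503204345703125, 59.36430358886719), 64.30288696289062)
body 957 [473.8 392.7  43.3] ((474.010986328125, 398.53802490234375), (69.30686950683594, 79.07130432128906), 56.59951400756836)
hist z (array([5153, 1300,  211,  231,  263,  280,  297,  370,  634,  366,    0]), array([-10,   0,  10,  20,  30,  40,  50,  60,  70,  80,  90, 100]))
far 188 [[489. 350.  55. -69.]
 [488. 350.  61. -70.]
 [488. 350.  64. -70.]
 [488. 352.  65. -69.]
 [489. 353.  66. -68.]
 [489. 357.  30. -66.]
 [485. 352.  67. -72.]
 [487. 353.  70. -70.]
 [488. 355.  70. -68.]
 [489. 357.  66. -66.]
 [484. 354.  71. -72.]
 [485. 355.  71. -71.]
 [486. 357.  73. -69.]
 [488. 358.  72. -67.]
 [483. 356.  71. -73.]
 [484. 357.  73. -71.]
 [485. 359.  74. -69.]
 [487. 360.  73. -67.]
 [482. 359.  72. -73.]
 [483. 360.  75. -71.]
 [484. 361.  75. -69.]
 [485. 362.  76. -68.]
 [490. 372.  22. -56.]
 [482. 362.  75. -71.]
 [483. 364.  76. -69.]
 [485. 366.  74. -66.]
 [481. 363.  75. -73.]
 [482. 365.  77. -70.]
 [483. 366.  76. -68.]
 [484. 368.  75. -67.]
 [484. 369.  74. -65.]
 [479. 367.  75. -73.]]
18 [541.3 541.7 599.8 600.1] [207.1 207.5 276.3 276.9] 569.9373153536106 239.60687921576664
20 [549.2 549.6 607.8 607.9] [187.2 187.5 256.2 256.8] 577.9522844313753 219.57039172109404
22 [556.5 556.7 615.  615.2] [167.1 167.2 235.9 236.5] 585.2631076772849 199.2663915263353
24 [563.1 563.2 621.4 621.8] [146.5 146.7 215.2 215.8] 591.8608779793605 178.71961592813625
26 [568.8 569.  627.2 627.7] [125.8 125.8 194.3 194.9] 597.7375569707974 157.95509800757526
```

Call:
arm_command:
  increments:
    - [[0,0,0],[3,-3,-40],0]
    - [[0,0,0],[3,-3,-80],0]
    - [[0,0,0],[3,-3,-120],0]
    - [[0,0,0],[3,-3,-150],0]
    - [[0,0,0],[3,-3,-150],0]

```text
clock: 3.2
position: [468.3, 398.0, 97.2]
ee_rot: [-0.587, 0.397, 0.588, 0.39]
contact_force: [0.4, -0.4, 0.4]
gripper_width: 85.4
```

Call:
arm_command:
  increments:
    - [[0,0,0],[0,0,-15],0]
    - [[0,0,0],[0,0,-30],0]
    - [[0,0,0],[0,0,-40],0]
    - [[0,0,0],[0,0,-46],0]
    - [[0,0,0],[0,0,-46],0]

```text
clock: 3.7
position: [468.6, 398.0, 51.7]
ee_rot: [-0.587, 0.396, 0.588, 0.39]
contact_force: [0.1, -0.0, 1.0]
gripper_width: 85.7
```

```bash
python3 - <<'E'
from h import *
s=readout.read_state(); print(s["position"].round(1),s["contact_force"].round(1))
im,d,P=cap("wrist"); cv2.imwrite("pics/w2.png",im)
E
```

```text
[468.6 398.   51.7] [ 0.1 -0.   1. ]
```

View pics/w2.png

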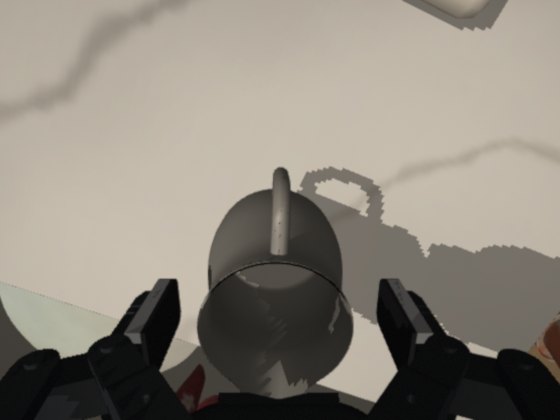

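The jug (mouth centre about (276,320)) lies centred between the fingers (180 and 378). I'll nudge the last few mm and close.

Call:
arm_command:
  increments:
    - [[0,0,0],[1,3,2],0]
    - [[0,0,0],[1,3,2],0.1]
    - [[0,0,0],[1,3,2],1]
    - [[0,0,0],[1,3,2],1]
    - [[0,0,0],[1,3,2],1]

```text
clock: 4.25
position: [469.7, 401.4, 55.4]
ee_rot: [-0.587, 0.396, 0.588, 0.39]
contact_force: [-2.7, -0.5, 6.1]
gripper_width: 56.5
```

Call:
arm_command:
  increments:
    - [[0,0,0],[0,0,0],1]
    - [[0,0,0],[0,0,0],1]
    - [[0,0,0],[0,0,0],1]
    - [[0,0,0],[0,0,0],1]
    - [[0,0,0],[0,0,0],1]

```text
clock: 4.75
position: [469.5, 401.4, 55.4]
ee_rot: [-0.587, 0.396, 0.588, 0.39]
contact_force: [-1.4, -0.3, 2.2]
gripper_width: 56.2
```

Call:
arm_command:
  increments:
    - [[0,0,0],[0,0,10],1]
    - [[0,0,0],[0,0,25],1]
    - [[0,0,0],[0,0,45],1]
    - [[0,0,0],[0,0,65],1]
    - [[0,0,0],[0,0,85],1]

```text
clock: 5.25
position: [469.3, 400.9, 140.7]
ee_rot: [-0.587, 0.397, 0.588, 0.39]
contact_force: [-0.0, -0.4, -3.5]
gripper_width: 56.4
```

```bash
python3 - <<'E'
from h import *
s=readout.read_state(); print(s["position"].round(1),s["contact_force"].round(1),s["gripper_width"])
im,d,P=cap("wrist"); cv2.imwrite("pics/w3.png",im); np.save("w3.npy",P); np.save("w3s.npy",np.r_[s["position"],s["ee_rot"]])
im,d,P=cap("scene"); cv2.imwrite("pics/s3.png",im); np.save("s3.npy",P)
E
```

```text
[469.3 400.9 140.7] [-0.  -0.4 -3.5] 56.383779680279034
```

View pics/w3.png

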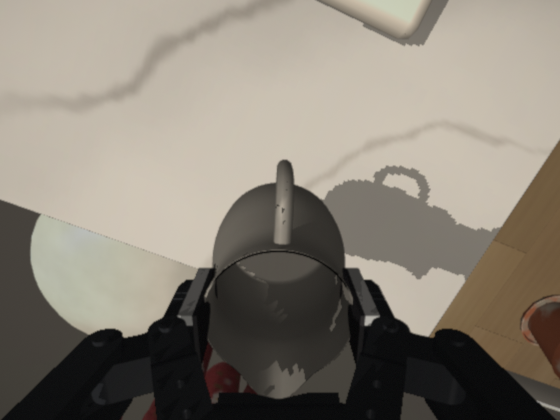

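Held with no visible tilt (the 3.5 N pull matches the jug's weight). Measuring the jug in hand and the seat again.

```bash
python3 - <<'E'
from h import *
a=np.radians(22); u=np.array([np.cos(a),np.sin(a)]);v=np.array([-u[1],u[0]])
for f,tcp,b in(("w3",np.array([469.3,400.9]),(150,400,205,355)),("s3",np.array([469.3,400.9]),(60,220,230,380))):
    P=np.load(f+".npy")[b[0]:b[1],b[2]:b[3]].reshape(-1,3)
    P=P[np.hypot(*(P[:,:2]-tcp).T)<60]
    for lo,hi in((165,182),(90,150),(95,120)):
        Q=P[(P[:,2]>lo)&(P[:,2]<hi)]; d=Q[:,:2]-tcp
        if len(Q)>5: print(f,lo,hi,len(Q),"u",np.percentile(d@u,[1,50,99]).round(1),"v",np.percentile(d@v,[1,50,99]).round(1),"zmax",np.percentile(Q[:,2],[98,99.5]).round(1),"zmin")
    print("zlow",np.percentile(P[P[:,2]>40][:,2],[0.5,2,5]).round(1))
P=np.load("s3.npy"); Q=P[270:312,180:225].reshape(-1,3);Q=Q[(Q[:,2]>46)&(Q[:,2]<54)]
(c,r)=cv2.minEnclosingCircle(Q[:,:2].astype(np.float32)); print(c,r,Q.mean(0),np.percentile(Q,[1,99],axis=0))
E
```

```text
w3 165 182 3031 u [-26.9  -0.3  29.7] v [-29.3  15.5  38.1] zmax [173.9 176.7] zmin
w3 90 150 12603 u [-29.9   2.6  31.8] v [-53.8  17.5  34.6] zmax [149.4 149.8] zmin
w3 95 120 4033 u [-30.2   2.6  31.9] v [-34.3  25.2  35. ] zmax [119.6 119.9] zmin
zlow [84.6 85.1 85.9]Traceback (most recent call last):
  File "<stdin>", line 9, in <module>
    return _quantile_unchecked(
        a, q, axis, out, overwrite_input, method, keepdims, weights)
    return _ureduce(a,
                    func=_quantile_ureduce_func,
    ...<5 lines>...
                    overwrite_input=overwrite_input,
                    method=method)
    r = func(a, **kwargs)
    result = _quantile(arr,
                       quantiles=q,
    ...<2 lines>...
                       out=out,
                       weights=wgt)
    slices_having_nans = np.isnan(arr[-1, ...])
                                  ~~~^^^^^^^^^
IndexError: index -1 is out of bounds for axis 0 with size 0
```

Call:
arm_command:
  increments:
    - [[0,0,0],[0,-15,15],1]
    - [[0,0,0],[0,-35,30],1]
    - [[0,0,0],[0,-60,45],1]
    - [[0,0,0],[0,-80,50],1]
    - [[0,0,0],[0,-80,50],1]

```text
clock: 5.85
position: [470.4, 320.1, 193.2]
ee_rot: [-0.587, 0.395, 0.588, 0.393]
contact_force: [0.2, 0.2, -3.5]
gripper_width: 56.7
```

```bash
python3 - <<'E'
from h import *
s=readout.read_state(); print(s["position"].round(1),s["contact_force"].round(1),s["gripper_width"], np.abs(s["joint_vel"]).max())
im,d,P=cap("wrist"); cv2.imwrite("pics/w4.png",im)
def fit(P,n):
    Q=P.reshape(-1,3); Q=Q[(Q[:,2]>45)&(Q[:,2]<55)&(abs(Q[:,0]-500)<45)&(abs(Q[:,1]-204)<45)]
    for lo,hi in((45,55),(48,52)):
        q=Q[(Q[:,2]>lo)&(Q[:,2]<hi)]
        print(n,len(q),cv2.minEnclosingCircle(q[:,:2].astype(np.float32)),cv2.minAreaRect(q[:,:2].astype(np.float32)),q.mean(0).round(1))
fit(P,"w")
im,d,P=cap("scene"); cv2.imwrite("pics/s4.png",im); fit(P,"s")
E
```

```text
[470.4 320.1 193.2] [ 0.2  0.2 -3.5] 56.689580393489614 0.033788547394629324
w 4234 ((501.2514953613281, 201.93238830566406), 26.381746292114258) ((500.8868713378906, 203.00709533691406), (52.161964416503906, 49.2787971496582), 22.132234573364258) [501.4 201.9  48.9]
w 3749 ((501.2890930175781, 201.93930053710938), 26.343996047973633) ((500.83502197265625, 203.0437469482422), (52.08821487426758, 49.188018798828125), 22.30179786682129) [501.4 202.   49.1]
s 264 ((500.9389343261719, 204.58059692382812), 27.452730178833008) ((500.7102355957031, 204.45547485351562), (51.54279708862305, 50.78084945678711), 73.9773941040039) [499.9 205.   49.8]
s 193 ((499.8678894042969, 204.5640106201172), 26.912479400634766) ((500.7117004394531, 204.84292602539062), (50.7972412109375, 50.56968688964844), 73.9773941040039) [500.7 205.6  49.8]
```

View pics/w4.png

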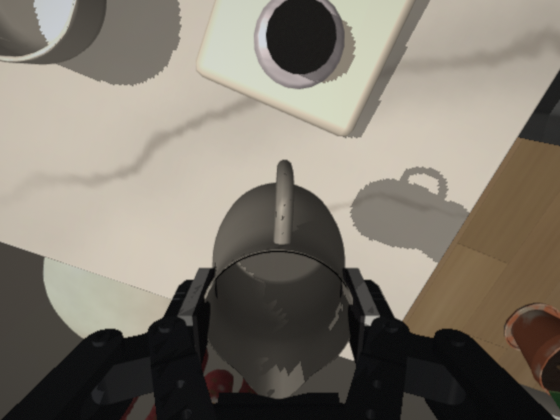

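The wrist view shows the seat at (303,37) clear of the jug. Wrist and scene fits agree: about (501,203). Moving over it.

Call:
arm_command:
  increments:
    - [[0,0,0],[7,-27,0],1]
    - [[0,0,0],[15,-57,0],1]
    - [[0,0,0],[22,-87,0],1]
    - [[0,0,0],[30,-117,0],1]
    - [[0,0,0],[30,-117,0],1]

```text
clock: 6.45
position: [500.5, 202.4, 191.1]
ee_rot: [-0.586, 0.396, 0.588, 0.392]
contact_force: [0.3, 0.5, -3.8]
gripper_width: 56.3
```

Call:
arm_command:
  increments:
    - [[0,0,0],[0,0,-20],1]
    - [[0,0,0],[0,0,-45],1]
    - [[0,0,0],[0,0,-65],1]
    - [[0,0,0],[0,0,-75],1]
    - [[0,0,0],[0,0,-75],1]

```text
clock: 6.95
position: [499.6, 202.4, 114.1]
ee_rot: [-0.586, 0.398, 0.588, 0.391]
contact_force: [0.9, -0.2, -3.7]
gripper_width: 56.3
```

```bash
python3 - <<'E'
from h import *
s=readout.read_state(); print(s["position"].round(1),s["contact_force"].round(1),s["gripper_width"])
im,d,P=cap("scene"); a=im[190:330,130:290]
im2,d,P2=cap("side"); 
cv2.imwrite("pics/s5.png",np.hstack([cv2.resize(a,(480,420)),cv2.resize(im2[150:255,160:240],(320,420))]))
E
```

```text
[499.6 202.4 114.1] [ 0.9 -0.2 -3.7] 56.34391867235484
```

View pics/s5.png

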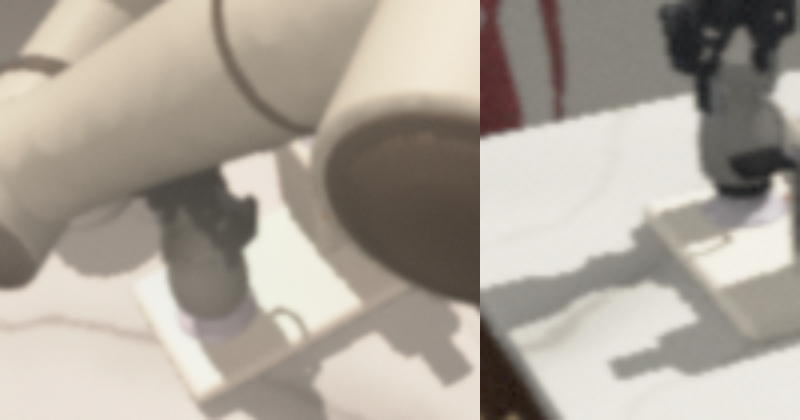

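The jug hangs centred just above the seat in both views. Lowering slowly, watching force.

Call:
arm_command:
  increments:
    - [[0,0,0],[1,0,-2],1]
    - [[0,0,0],[1,0,-4],1]
    - [[0,0,0],[1,0,-5.5],1]
    - [[0,0,0],[1,0,-7],1]
    - [[0,0,0],[1,0,-7],1]

```text
clock: 7.55
position: [501.9, 203.0, 109.3]
ee_rot: [-0.587, 0.396, 0.588, 0.392]
contact_force: [0.1, 0.0, -2.8]
gripper_width: 56.2
```

Call:
arm_command:
  increments:
    - [[0,0,0],[-1,0,-1],1]
    - [[0,0,0],[-1,0,-2],1]
    - [[0,0,0],[-1,0,-2],1]
    - [[0,0,0],[-1,0,-3],1]
    - [[0,0,0],[-1,0,-3],1]

```text
clock: 8.05
position: [500.9, 203.0, 106.2]
ee_rot: [-0.586, 0.396, 0.588, 0.392]
contact_force: [0.4, 0.2, -3.4]
gripper_width: 56.0
```

Call:
arm_command:
  increments:
    - [[0,0,0],[0,0,-0.5],1]
    - [[0,0,0],[0,0,-1],1]
    - [[0,0,0],[0,0,-1],1]
    - [[0,0,0],[0,0,-1.5],1]
    - [[0,0,0],[0,0,-1.5],1]

```text
clock: 8.55
position: [500.9, 203.0, 105.3]
ee_rot: [-0.587, 0.396, 0.588, 0.392]
contact_force: [-2.9, -1.1, 3.3]
gripper_width: 56.5
```

Contact (from −3.4 to +3.3 N). Releasing.

Call:
arm_command:
  increments:
    - [[0,0,0],[0,0,0],0.25]
    - [[0,0,0],[0,0,0],0.2]
    - [[0,0,0],[0,0,0],0.1]
    - [[0,0,0],[0,0,0],0]
    - [[0,0,0],[0,0,0],0]

```text
clock: 9.05
position: [501.1, 203.1, 105.4]
ee_rot: [-0.587, 0.396, 0.588, 0.392]
contact_force: [-0.6, -0.8, -0.5]
gripper_width: 85.3
```

```bash
python3 - <<'E'
from h import *
s=readout.read_state(); print(s["position"].round(1),s["contact_force"].round(1),s["gripper_width"])
im,d,P=cap("wrist"); cv2.imwrite("pics/w6.png",im); np.save("w6.npy",P)
E
```

```text
[501.1 203.1 105.4] [-0.6 -0.8 -0.5] 85.31916428708749
```

View pics/w6.png

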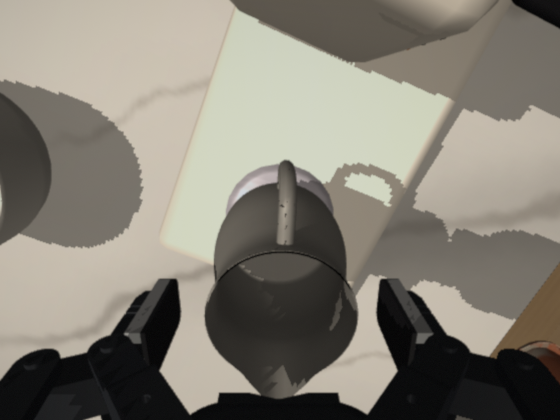

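Released; jug standing with its foot on the seat, both pads clear. Backing straight up, then measuring from above.

Call:
arm_command:
  increments:
    - [[0,0,0],[0,0,5],0]
    - [[0,0,0],[0,0,20],0]
    - [[0,0,0],[0,0,50],0]
    - [[0,0,0],[0,0,90],0]
    - [[0,0,0],[0,0,130],0]

```text
clock: 9.6
position: [500.8, 202.8, 236.9]
ee_rot: [-0.587, 0.396, 0.588, 0.392]
contact_force: [0.1, 0.3, -0.5]
gripper_width: 85.3
```

Call:
arm_command:
  increments:
    - [[0,0,0],[0,0,25],0]
    - [[0,0,0],[0,0,25],0]
    - [[0,0,-8],[-20,-5,25],0]
    - [[0,0,-16],[-40,-10,25],0]
    - [[0,0,-24],[-60,-20,25],0]

```text
clock: 10.1
position: [439.7, 182.5, 261.0]
ee_rot: [-0.49, 0.511, 0.492, 0.506]
contact_force: [0.1, -0.1, 0.2]
gripper_width: 85.4
```

Call:
arm_command:
  increments:
    - [[0,0,-8],[-15,-15,0],0.5]
    - [[0,0,-16],[-30,-30,0],1]
    - [[0,0,-24],[-45,-45,0],1]
    - [[0,0,-32],[-50,-60,0],1]
    - [[0,0,-40],[-50,-75,0],1]

```text
clock: 10.6
position: [388.5, 106.6, 260.6]
ee_rot: [-0.284, 0.649, 0.288, 0.645]
contact_force: [0.7, 0.1, -0.1]
gripper_width: 12.8
```

Call:
arm_command:
  increments:
    - [[0,0,-8],[0,-15,0],1]
    - [[0,0,-16],[0,-25,0],1]
    - [[0,0,-24],[0,-35,0],1]
    - [[0,0,-32],[0,-42,0],1]
    - [[0,0,-40],[0,-42,0],1]

```text
clock: 11.1
position: [387.9, 63.8, 260.0]
ee_rot: [-0.042, 0.708, 0.047, 0.704]
contact_force: [-0.1, -0.6, 0.5]
gripper_width: 0.0
```

Call:
arm_command:
  increments:
    - [[0,0,-8],[0,0,0],1]
    - [[0,0,-8],[0,0,0],1]
    - [[0,0,-8],[0,0,0],1]
    - [[0,0,-8],[0,0,0],1]
    - [[0,0,-8],[0,0,0],1]

```text
clock: 11.6
position: [387.8, 63.8, 260.0]
ee_rot: [0.007, 0.709, -0.001, 0.705]
contact_force: [-0.6, 0.1, 0.2]
gripper_width: 0.1
```

```bash
python3 - <<'E'
from h import *
s=readout.read_state(); print(s["position"].round(1),s["contact_force"].round(1),s["gripper_width"],s["joints"].round(2)); print(R.from_quat(s["ee_rot"]).as_matrix().round(3))
im,d,P=cap("wrist"); cv2.imwrite("pics/w7.png",im); np.save("w7.npy",P)
def pr(n,Q): print(n,len(Q),Q.mean(0).round(1),np.percentile(Q,[1,50,99],axis=0).round(1).tolist())
Q=P.reshape(-1,3);Q=Q[~np.isnan(Q[:,0])]
t=Q[(Q[:,2]>150)&(Q[:,2]<168)&(Q[:,0]>485)&(Q[:,0]<590)&(abs(Q[:,1]-65)<60)]; 
if len(t): pr("tower",t); print(cv2.minAreaRect(t[:,:2].astype(np.float32)))
p=Q[(Q[:,2]>134)&(Q[:,2]<148)&(Q[:,0]>430)&(Q[:,0]<495)&(abs(Q[:,1]-65)<35)]
if len(p): pr("paddle",p); print(cv2.minAreaRect(p[:,:2].astype(np.float32)))
im,d,P=cap("scene");cv2.imwrite("pics/s7.png",im); np.save("s7.npy",P)
E
```

```text
[387.8  63.8 260. ] [-0.6  0.1  0.2] 0.14652247427304305 [ 0.57 -0.05 -0.45 -0.01 -1.17 -2.15]
[[-0.005  0.011  1.   ]
 [ 0.007  1.    -0.011]
 [-1.     0.007 -0.005]]
tower 496 [547.3  63.7 159.2] [[523.8, 56.8, 157.9], [548.1, 63.5, 159.2], [567.3, 70.2, 160.5]]
((545.6873168945312, 63.56376266479492), (13.566943168640137, 45.693721771240234), 89.75537109375)
paddle 322 [441.9  60.8 138.8] [[438.4, 46.7, 134.8], [440.5, 59.2, 139.1], [451.5, 79.1, 141.8]]
((445.1999816894531, 62.85639953613281), (33.88869094848633, 14.750572204589844), 88.0367660522461)
```

View pics/w7.png

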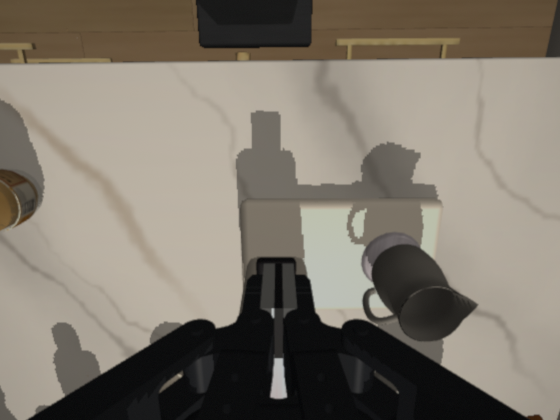

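Wrist view: jug upright on the seat at (405,290), paddle hidden behind the fingers at about (278,262). Paddle spans y 47–79, outer end x≈439, so the tower face is near x 490. Checking the jug pose by numbers while I approach.

Call:
arm_command:
  increments:
    - [[0,0,0],[20,0,-5],1]
    - [[0,0,0],[40,0,-15],1]
    - [[0,0,0],[64,0,-35],1]
    - [[0,0,0],[64,0,-65],1]
    - [[0,0,0],[64,0,-95],1]

```text
clock: 12.2
position: [452.6, 63.9, 164.0]
ee_rot: [0.007, 0.709, -0.001, 0.706]
contact_force: [-0.2, -0.0, 0.1]
gripper_width: -0.2
```

```bash
python3 - <<'E'
from h import *
a=np.radians(22); u=np.array([np.cos(a),np.sin(a)]);v=np.array([-u[1],u[0]]); c=np.array([501,203])
P=np.load("w7.npy").reshape(-1,3); P=P[np.hypot(*(P[:,:2]-c).T)<65]
for lo,hi in((128,146),(60,105)):
    Q=P[(P[:,2]>lo)&(P[:,2]<hi)]; d=Q[:,:2]-c
    print(lo,len(Q),"u",np.percentile(d@u,[1,50,99]).round(1),"v",np.percentile(d@v,[1,50,99]).round(1),"zmax",np.percentile(Q[:,2],[90,99]).round(1))
s=readout.read_state(); print(s["position"].round(1),s["contact_force"].round(1))
im,d,P=cap("side"); im2,_,P2=cap("scene"); im3,_,_=cap("wrist")
cv2.imwrite("pics/s8.png",np.hstack([cv2.resize(im[130:270,150:290],(420,420),interpolation=cv2.INTER_CUBIC),cv2.resize(im3[200:400,180:380],(380,420))]))
E
```

```text
128 758 u [-29.9   8.8  29.2] v [-27.8   8.9  40.1] zmax [133.7 136.2]
60 3276 u [-35.  -15.5  34.6] v [-50.7  -0.3  31.3] zmax [101.3 104.6]
[452.6  63.9 164. ] [-0.2 -0.   0.1]
```

View pics/s8.png

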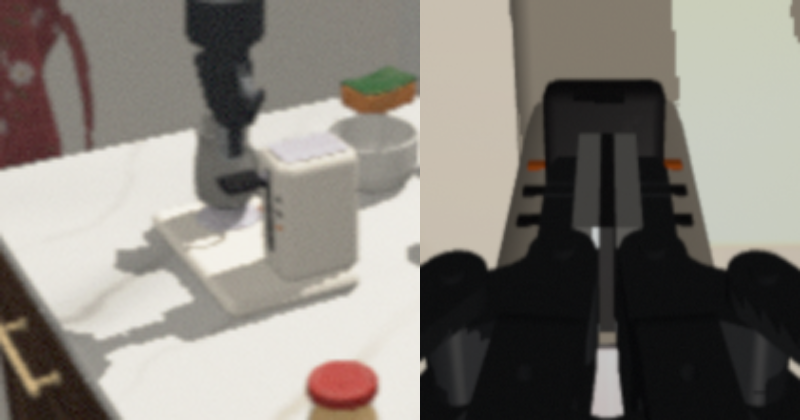

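Jug centred within about 2 mm of the seat at the right height. The shut fingers are centred above the paddle (605 vs 607). Pressing.

Call:
arm_command:
  increments:
    - [[0,0,0],[0,0,-10],1]
    - [[0,0,0],[0,0,-18],1]
    - [[0,0,0],[0,0,-21],1]
    - [[0,0,0],[0,0,-24],1]
    - [[0,0,0],[0,0,-24],1]

```text
clock: 12.85
position: [451.0, 63.3, 140.4]
ee_rot: [0.006, 0.71, -0.002, 0.704]
contact_force: [-2.9, 0.3, 4.5]
gripper_width: -0.0
```

Call:
arm_command:
  increments:
    - [[0,0,0],[0,0,-2],1]
    - [[0,0,0],[0,0,-4],1]
    - [[0,0,0],[0,0,-6],1]
    - [[0,0,0],[0,0,-6],1]
    - [[0,0,0],[0,0,-6],1]

```text
clock: 13.35
position: [451.1, 63.4, 135.1]
ee_rot: [0.006, 0.71, -0.002, 0.704]
contact_force: [-3.0, 0.4, 5.0]
gripper_width: 0.0
```

Call:
arm_command:
  increments:
    - [[0,0,0],[0,0,-5],1]
    - [[0,0,0],[0,0,-10],1]
    - [[0,0,0],[0,0,-15],1]
    - [[0,0,0],[0,0,-20],1]
    - [[0,0,0],[0,0,-20],1]

```text
clock: 13.85
position: [451.2, 63.3, 114.8]
ee_rot: [0.006, 0.71, -0.002, 0.704]
contact_force: [-2.0, -0.3, 2.7]
gripper_width: 0.3
```

Call:
arm_command:
  increments:
    - [[0,0,0],[0,0,-3],1]
    - [[0,0,0],[0,0,-6],1]
    - [[0,0,0],[0,0,-9],1]
    - [[0,0,0],[0,0,-12],1]
    - [[0,0,0],[0,0,-12],1]

```text
clock: 14.35
position: [451.3, 63.4, 102.9]
ee_rot: [0.005, 0.71, -0.002, 0.704]
contact_force: [-3.0, 0.6, 7.3]
gripper_width: 0.2
```

Call:
arm_command:
  increments:
    - [[0,0,0],[0,0,-1],1]
    - [[0,0,0],[0,0,-3],1]
    - [[0,0,0],[0,0,-5],1]
    - [[0,0,0],[0,0,-5],1]
    - [[0,0,0],[0,0,-5],1]

```text
clock: 14.85
position: [451.3, 63.4, 97.9]
ee_rot: [0.005, 0.71, -0.002, 0.704]
contact_force: [-1.7, -0.5, 4.6]
gripper_width: -0.1
```

Call:
arm_command:
  increments:
    - [[0,0,0],[0,0,-1],1]
    - [[0,0,0],[0,0,-2],1]
    - [[0,0,0],[0,0,-3],1]
    - [[0,0,0],[0,0,-3.5],1]
    - [[0,0,0],[0,0,-3.5],1]

```text
clock: 15.35
position: [451.3, 63.4, 94.5]
ee_rot: [0.005, 0.71, -0.002, 0.704]
contact_force: [-3.4, 0.2, 6.2]
gripper_width: -0.0
```

```bash
python3 - <<'E'
from h import *
s=readout.read_state(); print(s["position"].round(1),s["contact_force"].round(1))
im,d,P=cap("side"); im3,_,Pw=cap("wrist")
cv2.imwrite("pics/s9.png",np.hstack([cv2.resize(im[150:240,190:280],(420,420),interpolation=cv2.INTER_CUBIC),cv2.resize(im3[200:340,210:350],(380,420))]))
Q=Pw[200:340,240:320].reshape(-1,3); Q=Q[(Q[:,0]>436)&(Q[:,0]<441)&(abs(Q[:,1]-63)<18)]
print(len(Q),np.percentile(Q[:,2],[5,25,50,75,95]).round(1))
E
```

```text
[451.3  63.4  94.5] [-3.4  0.2  6.2]
2708 [ 22.6  90.5 136.7 142.1 147.5]
```

View pics/s9.png

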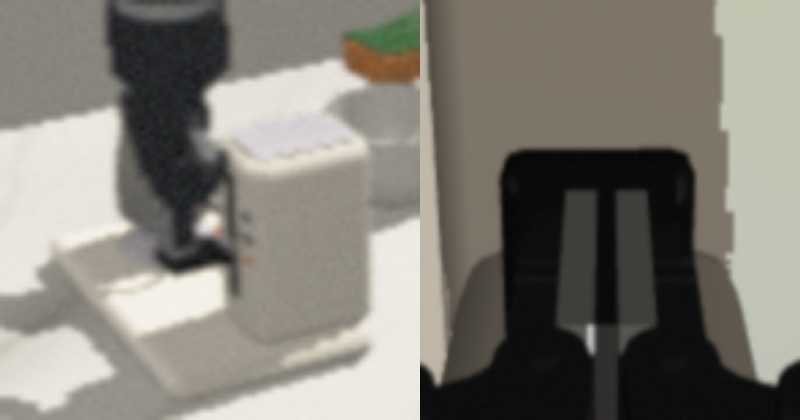

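Lever paddle is level with the orange marks, jug still on the seat behind it. TCP 94.5 means about 47.5 mm of press; the force dip then rise (4.6 → 6.2 N) fits the third click. One final stationary check, then hand in.

Call:
arm_command:
  increments:
    - [[0,0,0],[0,0,0],1]
    - [[0,0,0],[0,0,0],1]
    - [[0,0,0],[0,0,0],1]
    - [[0,0,0],[0,0,0],1]
    - [[0,0,0],[0,0,0],1]

```text
clock: 15.95
position: [451.3, 63.3, 94.7]
ee_rot: [0.005, 0.71, -0.002, 0.704]
contact_force: [-2.0, -0.2, 6.6]
gripper_width: 0.1
```

```bash
python3 - <<'E'
from h import *
s=readout.read_state(); print(s["position"].round(1),s["contact_force"].round(1),abs(s["joint_vel"]).max())
if 90.5<s["position"][2]<97 and s["contact_force"][2]>3: print(arm.job_done())
E
```

```text
[451.3  63.3  94.7] [-2.  -0.2  6.6] 0.0020040787232836576
the job is handed in; nothing more can be done
None
```

I set the jug down on the frother's seat and let go of it. I then pressed the lever to the third click and handed the job in at about 16 s, with the shut gripper still holding it down.

- **Jug:** the wrist camera put it within about 2 mm of the seat's centre, at seat height and upright. I measured this before pressing. After pressing I only checked by eye in the side picture, where it was still on the seat.
- **Lever:** in my last reading the tool tip was at z = 94.7 mm, about 47 mm of press, with roughly 6.6 N upward force and no motion. The paddle looked level with the orange marks. The press depth comes from tool height and the force pattern; the wrist depth check on the paddle gave scattered values I couldn't use.
- **Other checks:** the wrist and scene cameras disagreed on the seat's position by about 2–3 mm, so I aimed between them. I didn't separately measure the other objects; my moves didn't come near them.

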